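# Roll the inlay of a carved bird's plinth flush

### The arm

A 7-joint arm with a two-finger parallel gripper is mounted at the origin on the work surface. World frame = base frame: x ahead of the robot, y to its left, z up, the work surface at z = 0. Lengths are in mm, angles in rad, forces in N, time in s.
With the tool pointing down it reaches from about 400 to 850 mm from the base axis. Payload 6.9 kg.
Tool frame: the origin (TCP) lies at the very end of the fingers, on their centre line; the grasp point (between the pads) lies 19 mm behind it (env.grip_point_offset is the distance from the TCP to the grasp point, in mm); z points along the fingers, y is the line along which they close (so a half turn about z gives the same grasp; the last joint's range is limited). The gripper opens to 85 mm and grips with 20 to 120 N. Pads are 22 mm wide; open, the fingers measure 114 mm over their backs; the gripper's body (76 mm by 85 mm) begins 54 mm behind the grasp point. The pads swing forward as they close: fully open they stand 13 mm farther back than shut.
Start: joints at [1.365, 0.507, -0.238, 1.5, 0.126, 1.149, -0.155], TCP at [191.703, -594.862, 231.275] pointing down, gripper open.
Joint ranges: [-3.08, 3.08], [-0.24, 2.05], [-1.43, 1.35], [0, 2.5], [-1.52, 4.66], [0.17, 1.96], [-2.89, 2.89]. Speed limits (rad/s): [2.39, 2.39, 3.14, 3.14, 3.14, 3.14, 3.14].

### API

Orientations are given as a unit quaternion [w, x, y, z].
In Python, from station import env gives the robot as it stands.
- The arm moves only by the tool carry_out, never from a script. Its argument "increments" is a list of rows, each an object with "fingers": the opening in per cent of the stroke, from 0 (shut) to 100 (fully open); "xyz": the shift along the world's x, y, z in mm, a list of three; "turn": the turn about the world's z in degrees. In form: [{"fingers": fingers, "xyz": [dx, dy, dz], "turn": turn}, ...]. A call has exactly 5 rows; each row shifts and turns the commanded pose from where the row before left it; what a row does not reach is not made up. A row lasts 1/12 s, in which the tool goes at most 41.7 mm and 7.16 degrees, less where a joint would pass 70% of its speed; a pose out of reach is approached as far as the arm can. A call is refused whole if a number of a shift passes 41.7 or a number of a turn 7.16, either way. A call with a gripper value outside its range is refused whole. The fingers move at their own pace and stop on an object; "grip_force" is the grip in N (left out, the last holds). Time passes only in rows, so rows that do not move let the fingers close, or fill a call up. It gives the time, the measured TCP pose, the force, the opening and the grip force at its end, in the units of the state.
- env.get_obs(): the state, without advancing time (a new reading comes with each control period).
- env.read_camera(name): name is "side" or "top" or "wrist"; returns the picture (400x640x3 uint8, red, green, blue); there is no depth.
- env.camera_model(name): a dict with "intrinsics" (3x3 intrinsics, pixels), "eye" and "orientation" of the camera in the world. Camera axes: x right, y down, z forward; pixel columns grow to the right and rows downward; lengths in mm; the calibration is good to about 2 mm. A picture is of the moment at which its call begins: read the wrist's pose just before it. camera_model takes no time and is no camera call; for the wrist camera it gives the pose at the moment of the call.
- env.close_job(): hands the job in; it is judged then, once.
Trained networks look in the newest picture that a camera, given by its name, has taken for a name from the list of things; names that differ only in an ending like _2 or _b are one class to them, and where a whole thing is asked for, a point or a joint stands for the part that bears it (a point fixed in the world has none). Each returns a list of dicts, best first, with "score" (0 to 1); they miss things now and then, are a little off and sometimes report something else, mostly with a low value. They report only what shows in the picture. A call takes as long as a camera call. They do not tell look-alikes from the thing itself.
- env.look_for(target, camera): "point" ([x, y, z] in mm, in the coordinates of the camera as it stood for that picture, good to about 4 mm: the middle of the surface that is visible of it).
- env.trace(target, camera): "region" (400x640 bool, what is visible of it).
The state is a dict: "time_s": time; "joints": joint angles; "qd": joint speeds; "joint_torque": joint torques, N m; "tcp_pos": TCP position; "ee_rot": TCP orientation; "contact_force": force on the tool from outside, world axes, zero at the start; "wrist_torque": the same for the moment, N m; "gripper_width": opening from 0.0 (shut) to 1.0 (fully open); "gripper_force": force on a finger pad.
Only numpy, scipy, OpenCV 4.12 (cv2) and the standard library are available. Lean on these libraries where they do the work, as an engineer would, in place of code of your own. Each camera call takes 0.05 s, during which the arm holds its last target. There are 200 camera calls.

### The job

Take the hand roller out of its stand and roll it along the row of six inlay slips in the plinth, with a steady gentle push of about 15 newtons and never more than 30, until every slip has gone fully down onto the floor of its groove, which was cut by hand and is neither level nor of a known depth; keep the roller on the row, without lifting it off part-way, and press with the roller only. Then hang the roller back upright in the middle of its stand and let go; leave the glue bottle, the carved bird and the screwdriver alone.

Things in the scene. Friction and masses are not known exactly. Their poses are not given: they have to be found in the camera images.
- plinth: dark wooden plinth, fixed to the bench: 200 (x) by 116 (y) by 30 mm high. Origin: centre of its underside; x runs along the row of slips, z up. A groove 157 mm long (x) and 86 mm wide (y) in its top holds a row of six pale wooden slips side by side. The frame around the groove is 15 mm wide along the long sides and 21 mm at the ends
- plinth_top (a point): point in the plane of the frame's top face, at the middle of the plinth (30 mm above its underside); axes as the plinth's. The groove's floor is hand-cut: fully home, the slips' tops form a flat row somewhere from 0 to 17 mm above this plane; the row also slopes along x by up to 0.04 rad either way (level across). Before pressing they stand 3 to 4 mm higher than that
- slip1 (a joint): inlay slip 1 of 6: 25 mm along the row, 85 mm across, centred at x = -65 mm of the plinth. Value: how far it is pressed down (m): at most 0.001 at the start, 0.004 = fully home on the groove's floor. Tight: stays put below about 8 N, then sinks about 1.7 mm/s per further newton, straight down, and stays where left; once home it is a rigid stop
- slip2 (a joint): inlay slip 2 of 6: 25 mm along the row, 85 mm across, centred at x = -39 mm of the plinth. Value: how far it is pressed down (m): at most 0.001 at the start, 0.004 = fully home on the groove's floor. Tight: stays put below about 8 N, then sinks about 1.7 mm/s per further newton, straight down, and stays where left; once home it is a rigid stop
- slip3 (a joint): inlay slip 3 of 6: 25 mm along the row, 85 mm across, centred at x = -13 mm of the plinth. Value: how far it is pressed down (m): at most 0.001 at the start, 0.004 = fully home on the groove's floor. Tight: stays put below about 8 N, then sinks about 1.7 mm/s per further newton, straight down, and stays where left; once home it is a rigid stop
- slip4 (a joint): inlay slip 4 of 6: 25 mm along the row, 85 mm across, centred at x = 13 mm of the plinth. Value: how far it is pressed down (m): at most 0.001 at the start, 0.004 = fully home on the groove's floor. Tight: stays put below about 8 N, then sinks about 1.7 mm/s per further newton, straight down, and stays where left; once home it is a rigid stop
- slip5 (a joint): inlay slip 5 of 6: 25 mm along the row, 85 mm across, centred at x = 39 mm of the plinth. Value: how far it is pressed down (m): at most 0.001 at the start, 0.004 = fully home on the groove's floor. Tight: stays put below about 8 N, then sinks about 1.7 mm/s per further newton, straight down, and stays where left; once home it is a rigid stop
- slip6 (a joint): inlay slip 6 of 6: 25 mm along the row, 85 mm across, centred at x = 65 mm of the plinth. Value: how far it is pressed down (m): at most 0.001 at the start, 0.004 = fully home on the groove's floor. Tight: stays put below about 8 N, then sinks about 1.7 mm/s per further newton, straight down, and stays where left; once home it is a rigid stop
- roller: hand roller, about 0.45 kg. A free-turning black rubber-faced drum, 40 mm in diameter, 54 mm long, axle along y, between two steel side plates (66 mm over both), hangs under a steel cross plate 76 (x) by 70 (y) by 6 mm, whose underside is 46 mm above the drum's lowest point. Origin: the drum's lowest point, in its middle; z up; it rolls along x
- roller_grip (a point): middle of the roller's wooden block handle, 75 mm above the drum's lowest point; axes as the roller's. The block stands on the cross plate: 26 mm thick (x), 74 mm long (y), from 52 to 98 mm above the drum's lowest point. Grip it from above across its 26 mm, fingers closing along x
- stand: plywood stand, fixed to the bench: base 90 (x) by 110 (y) by 10 mm, on it two walls along y, 90 mm long, tops 56 mm above the bench, 52 mm apart inside, 80 outside. Open above and at both y ends. Origin: centre of its underside. The roller hangs between the walls, axle along y (either way round), its cross plate on both wall tops; its origin is then 10 mm above the stand's
- glue: white glue bottle, 56 mm in diameter, about 150 mm high; bystander. Origin: centre of its underside
- bird: carved wooden shorebird on a round foot 72 mm in diameter, about 130 mm high; bystander. Origin: centre of the foot's underside
- screwdriver: slim screwdriver with a wooden handle, 200 mm long, lying on the bench; bystander. Origin: on the bench, at its middle
There are look-alikes about, which are no part of the job. Of the things that look like the plinth, the largest one is meant.

How it is judged (in metres and radians):
On the way, in this order (a step that is already met when the one before it is completed fails the run):
1. the roller is lifted out of its stand (z of roller in the frame of stand above 0.05 m), for 0.1 s.
2. all six slips are rolled down to within 1.5 mm of home (value of joint each of slip1, slip2, slip3, slip4, slip5, slip6 above 0.0025 m), for 0.2 s.
At the end, for the whole second after the job is handed in: All six slips are within 1.5 mm of home; the roller hangs upright (within 0.12 rad) in the stand on both walls, its origin within 12 mm across and 20 mm along the stand of the stand's middle and 6 to 14 mm above the bench, axle within 0.25 rad of the stand's y, at rest and released (all of step 2 and z of roller in the frame of stand between 0.006 and 0.014 m and x of roller in the frame of stand between -0.012 and 0.012 m and y of roller in the frame of stand between -0.02 and 0.02 m and angle between roller's own z axis and vertical below 0.12 rad and angle between the y axis of roller and the y axis of stand, either way round below 0.25 rad and linear speed of roller below 0.02 m/s); the robot touches nothing.
It fails at once if the roller is pressed on the plinth or its slips with more than 36 N, all contacts summed (contact force between roller and plinth above 36 N).
It fails at once if the fingers or the arm press on the plinth or its slips (contact force between any of the fingers, the arm and plinth above 2 N).
It fails at once if the roller is lifted off the row (drum more than 45 mm over the frame) when some slips are already home and others are not (value of joint any of slip1, slip2, slip3, slip4, slip5, slip6 above 0.0025 m and not (value of joint each of slip1, slip2, slip3, slip4, slip5, slip6 above 0.0025 m) and z of roller in the frame of plinth_top above 0.045 m).
It fails at once if the glue bottle, the carved bird or the screwdriver is moved more than 20 mm (distance of any of glue, bird, screwdriver from where it was at the start of the episode above 0.02 m).
It also fails if it takes over 72 s, if anything falls off the work surface, if the arm or the gripper's body presses on something with over 40 N, if the wrist force passes 120 N, or if a joint passes its speed limit or range.

## Working session

There is one attempt and no reset: what is moved stays moved. The work goes in short steps, Python scripts to look and compute and a tool call to move; the robot and the scene stay as the last step left them, time stands still between calls to the robot, and variables do not carry over. Pictures are saved under pics/ and viewed, at most 10 in all, crops included, and the job is handed in when it is done.

Besides the shell and the picture viewer there is one more tool, called after "Call:" by a JSON object that holds its "api" and its "payload". carry_out: Moves the arm, as the interface text tells. Its arguments: {"type":"object","properties":{"increments":{"type":"array"},"grip_force":{"type":"number"}},"required":["increments"]}

```bash
mkdir -p pics; ls
cat > h.py <<'E'
import numpy as np, cv2
from station import env
from scipy.spatial.transform import Rotation as R
def cam(n):
    m=env.camera_model(n); K=np.array(m["intrinsics"]); e=np.array(m["eye"]); o=np.array(m["orientation"])
    Rm=o if o.shape==(3,3) else R.from_quat(np.r_[o[1:],o[0]]).as_matrix()
    return K,e,Rm
def ray(n,u,v,z,c=None):
    K,e,Rm=c or cam(n); d=Rm@np.linalg.solve(K,[u,v,1]); return e+d*(z-e[2])/d[2]
def proj(n,p,c=None):
    K,e,Rm=c or cam(n); q=K@(Rm.T@(np.array(p,float)-e)); return q[:2]/q[2]
def world(n,p,c=None):
    K,e,Rm=c or cam(n); return e+Rm@np.array(p)
def save(n,f,im=None):
    im=env.read_camera(n) if im is None else im
    cv2.imwrite("pics/"+f,cv2.cvtColor(im,cv2.COLOR_RGB2BGR)); return im
E
python3 - <<'E'
from h import *
np.set_printoptions(precision=1,suppress=True)
a=save("top","top0.png"); b=save("side","side0.png")
for n in("top","side"):
    print(n,cam(n)[0][0,0],cam(n)[1],cam(n)[2][:,2])
    for t in("plinth","roller","stand","roller_grip","glue","bird","screwdriver"):
        for d in env.look_for(t,n)[:4]: print(t,round(d["score"],2),world(n,d["point"]),proj(n,world(n,d["point"])))
print(env.get_obs())
E
```

```text
pics
top 414.84490929380263 [ 426.1   17.8 1112.6] [ 0.2 -0.  -1. ]
plinth 0.91 [693.9 386.4  27.8] [175.8 166. ]
plinth 0.82 [585.2 172.8  48.1] [252.8 206.6]
plinth 0.77 [394.5  40.   33.2] [302.4 282.4]
plinth 0.53 [528.2 -94.4   8.3] [354.2 232. ]
roller 0.7 [ 535.5 -120.7   61.3] [366.6 227.4]
stand 0.63 [529.8 -94.9  10.4] [354.4 231.3]
stand 0.56 [ 539.3 -123.7   58. ] [367.6 226.1]
stand 0.51 [549.2 169.5  44.9] [253.6 220.5]
roller_grip 0.73 [ 538.4 -124.2   61.1] [368.  226.3]
glue 0.6 [499.8 392.2  99. ] [157.8 236.3]
glue 0.4 [525.8 -97.5  11.6] [355.5 232.8]
bird 0.92 [ 541.5 -451.    98.7] [502.3 226.1]
screwdriver 0.61 [825.2 -21.4  26.2] [328.6 122.8]
side 376.79086591563726 [412.4 636.6 779.1] [ 0.2 -0.7 -0.7]
plinth 0.91 [579.6 191.8  37.7] [300.2 274.3]
plinth 0.89 [688.3 394.5  28.7] [216.2 344.7]
plinth 0.78 [395.3  56.8  24.7] [389.3 252.1]
roller 0.77 [ 536.6 -104.2   65.3] [350.3 184.5]
stand 0.86 [540.  -93.6  13.7] [346.8 200. ]
roller_grip 0.62 [ 540.2 -107.2   60. ] [349.1 184.9]
glue 0.81 [493.  420.6 100.3] [303.7 375.9]
glue 0.75 [ 536.3 -105.4   61.8] [350.4 185.2]
bird 0.84 [ 534.7 -446.3   77.9] [375.9 113.8]
screwdriver 0.81 [823.9 -19.   19.6] [243. 194.]
{'time_s': 0.8, 'joints': array([ 1.4,  0.5, -0.2,  1.5,  0.1,  1.1, -0.2]), 'qd': array([-0., -0., -0., -0., -0., -0.,  0.]), 'joint_torque': array([  0. , -62. ,  -2.2, -25. ,   0. ,   0. ,   0. ]), 'tcp_pos': array([ 191.7, -594.8,  231.3]), 'ee_rot': array([-0. ,  1. ,  0.2,  0. ]), 'contact_force': array([ 0. , -0.2,  0.4]), 'wrist_torque': array([-0. , -0.1,  0.1]), 'gripper_force': 0.0, 'gripper_width': 1.001963211742078}
```

Run:
```python
import cv2
a=cv2.imread("pics/top0.png"); b=cv2.imread("pics/side0.png")
c=a[110:330,130:430]; cv2.imwrite("pics/topc.png",cv2.resize(c,(800,587),interpolation=cv2.INTER_CUBIC))
c=b[140:380,180:480]; cv2.imwrite("pics/sidec.png",cv2.resize(c,(750,600),interpolation=cv2.INTER_CUBIC))
```

```text
(no output)
```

View pics/topc.png

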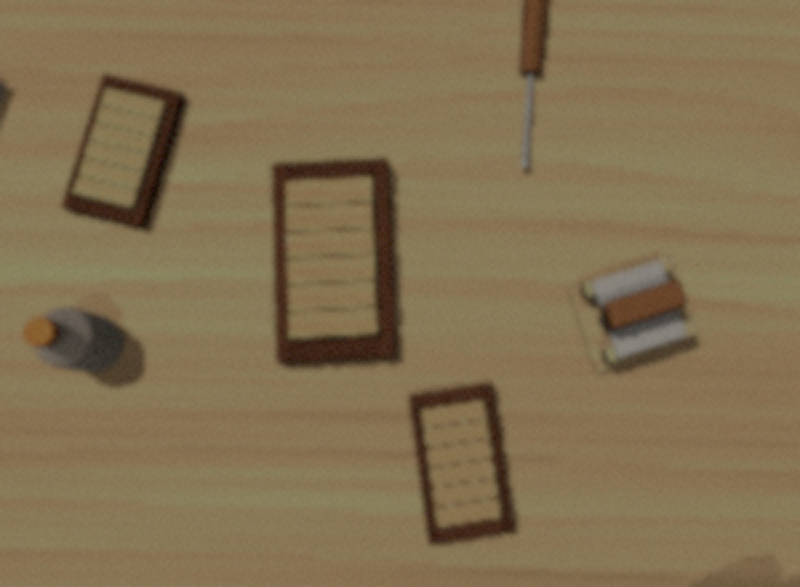

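View pics/sidec.png

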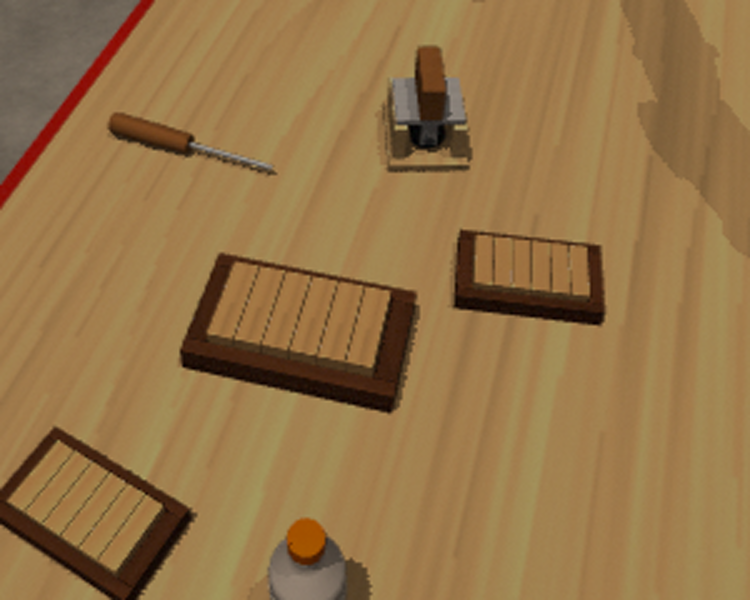

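The three look-alikes in the top crop, with full-image pixels, are:
- top-left at (176,166), small
- centre at (255,208), clearly the largest, about 200×116 mm
- lower at (302,282), small

The centre one is the plinth. The side crop agrees: its raised slips and the largest frame are at (300,265). The roller hangs in its stand at (366,227) in the top picture. Next I fit the poses from masks.

```bash
cat >> h.py <<'E'
def box(x0,x1,y0,y1,z0,z1): return np.array([[x,y,z] for x in(x0,x1) for y in(y0,y1) for z in(z0,z1)],float)
PL=[box(-100,100,-58,58,0,30),box(-78,78,-42,42,30,40)]
RO=[box(-38,38,-35,35,46,52),box(-13,13,-37,37,52,98),box(-16,16,-33,33,0,46)]
ST=[box(-45,45,-55,55,0,10),box(-40,-26,-45,45,10,56),box(26,40,-45,45,10,56)]
def sil(parts,pose,c,s=2):
    im=np.zeros((400*s,640*s),np.uint8); x,y,z,a=pose
    M=np.array([[np.cos(a),-np.sin(a),0],[np.sin(a),np.cos(a),0],[0,0,1]])
    K,e,Rm=c
    for p in parts:
        q=(K@(Rm.T@(((p@M.T)+[x,y,z])-e).T)).T; q=q[:,:2]/q[:,2:]
        cv2.fillConvexPoly(im,cv2.convexHull(np.round(q*s).astype(np.int32)),1)
    return cv2.resize(im.astype(np.float32),(640,400),interpolation=cv2.INTER_AREA)
def fit(parts,masks,x0,z,da=0.3):
    from scipy.optimize import minimize
    def cost(p):
        return sum(np.abs(sil(parts,(p[0],p[1],z,p[2]/100),c)-m).sum()/m.sum() for c,m in masks)
    best=None
    for a in np.linspace(-da,da,5):
        s=np.array([x0[0],x0[1],(x0[2]+a)*100])
        r=minimize(cost,s,method="Nelder-Mead",options=dict(initial_simplex=np.vstack([s,s+[12,0,0],s+[0,12,0],s+[0,0,10]]),xatol=.1,fatol=1e-4))
        if best is None or r.fun<best.fun: best=r
    return best.x*[1,1,.01],best.fun
def tr(t,n,uv,r=25):
    for d in env.trace(t,n):
        m=d["region"]; v,u=np.nonzero(m)
        if len(u)>30 and np.hypot(u.mean()-uv[0],v.mean()-uv[1])<r: return m
E
python3 - <<'E'
from h import *
np.set_printoptions(precision=3,suppress=True)
ct,cs=cam("top"),cam("side")
for name,t,parts,x0,z,ut,us in (("plinth","plinth",PL,(585,180,0),0,(253,207),(300,274)),("roller","roller",RO,(537,-110,.3),10,(366,227),(350,185)),("stand+roller","stand",ST+[p+[0,0,10] for p in RO],(537,-110,.3),0,(360,230),(348,190))):
    mt,ms=tr(t,"top",ut),tr(t,"side",us)
    if name[0:5]=="stand":
        rt,rs=tr("roller","top",(366,227)),tr("roller","side",(350,185))
        mt=mt|rt; ms=ms|rs
    mt=mt.astype(np.float32); ms=ms.astype(np.float32)
    for k,ma in (("both",[(ct,mt),(cs,ms)]),("top",[(ct,mt)]),("side",[(cs,ms)])): print(name,k,fit(parts,ma,x0,z), [m.sum() for _,m in ma])
E
```

```text
plinth both (array([587.539, 171.618,   0.076]), np.float64(0.05801960080862045)) [np.float32(3408.0), np.float32(4168.0)]
plinth top (array([588.785, 171.999,   0.074]), np.float64(0.023474179208278656)) [np.float32(3408.0)]
plinth side (array([586.905, 170.701,   0.078]), np.float64(0.019553743302822113)) [np.float32(4168.0)]
roller both (array([ 540.642, -129.076,    0.325]), np.float64(0.22367200255393982)) [np.float32(852.0), np.float32(744.0)]
roller top (array([ 542.082, -128.153,    0.35 ]), np.float64(0.08949530869722366)) [np.float32(852.0)]
roller side (array([ 540.357, -129.446,    0.334]), np.float64(0.1192876324057579)) [np.float32(744.0)]
stand+roller both (array([ 541.291, -129.144,    0.315]), np.float64(0.1962706744670868)) [np.float32(1335.0), np.float32(1264.0)]
stand+roller top (array([ 542.745, -128.407,    0.341]), np.float64(0.08745318651199341)) [np.float32(1335.0)]
stand+roller side (array([ 540.327, -129.581,    0.322]), np.float64(0.0947389230132103)) [np.float32(1264.0)]
```

Run:
```python
from h import *
o=env.get_obs(); q=o["ee_rot"]; M=R.from_quat(np.r_[q[1:],q[0]]).as_matrix()
print(M.round(3), "tool y yaw deg",np.degrees(np.arctan2(M[1,1],M[0,1])),o["joints"].round(3),env.grip_point_offset)
print(cam("wrist")[1]-o["tcp_pos"],cam("wrist")[2].round(2),cam("wrist")[0])
```

```text
[[ 0.952  0.307  0.   ]
 [ 0.307 -0.952  0.   ]
 [ 0.    -0.    -1.   ]] tool y yaw deg -72.13238330815494 [ 1.364  0.507 -0.238  1.5    0.126  1.149 -0.155] 18.700000000000003
[ 76.5252135   24.37438555 143.49749609] [[ 0.31 -0.9  -0.3 ]
 [-0.95 -0.29 -0.1 ]
 [-0.    0.31 -0.95]] [[351.32086289   0.         320.73138263]
 [  0.         351.32086289 197.23283385]
 [  0.           0.           1.        ]]
```

Call:
{"api": "carry_out", "payload": {"increments": [{"fingers": 100,"xyz": [17.5,23.3,0],"turn": 4.5},{"fingers": 100,"xyz": [17.5,23.3,0],"turn": 4.5},{"fingers": 100,"xyz": [17.5,23.3,0],"turn": 4.5},{"fingers": 100,"xyz": [17.5,23.3,0],"turn": 4.5},{"fingers": 100,"xyz": [17.5,23.3,0],"turn": 4.5}]}}

```text
time_s: 1.62
tcp_pos: [279.8, -477.2, 231.4]
ee_rot: [0.0, 0.938, 0.347, -0.0]
contact_force: [1.2, 0.2, 0.9]
gripper_width: 1.001
gripper_force: 0.0
```

Call:
{"api": "carry_out", "payload": {"increments": [{"fingers": 100,"xyz": [17.5,23.3,0],"turn": 4.5},{"fingers": 100,"xyz": [17.5,23.3,0],"turn": 4.5},{"fingers": 100,"xyz": [17.5,23.3,0],"turn": 4.5},{"fingers": 100,"xyz": [17.5,23.3,0],"turn": 4.5},{"fingers": 100,"xyz": [17.5,23.3,0],"turn": 4.5}]}}

```text
time_s: 2.03
tcp_pos: [367.4, -360.7, 231.5]
ee_rot: [0.0, 0.852, 0.523, -0.0]
contact_force: [1.5, 0.0, 0.7]
gripper_width: 1.001
gripper_force: 0.0
```

Call:
{"api": "carry_out", "payload": {"increments": [{"fingers": 100,"xyz": [17.5,23.3,0],"turn": 4.5},{"fingers": 100,"xyz": [17.5,23.3,0],"turn": 4.5},{"fingers": 100,"xyz": [17.5,23.3,0],"turn": 4.5},{"fingers": 100,"xyz": [17.5,23.3,0],"turn": 4.5},{"fingers": 100,"xyz": [17.5,23.3,0],"turn": 4.5}]}}

```text
time_s: 2.45
tcp_pos: [454.9, -244.2, 231.5]
ee_rot: [0.0, 0.734, 0.679, -0.0]
contact_force: [-0.1, -0.6, 0.0]
gripper_width: 0.997
gripper_force: 0.0
```

Call:
{"api": "carry_out", "payload": {"increments": [{"fingers": 100,"xyz": [17.5,23.3,0],"turn": 4.5},{"fingers": 100,"xyz": [17.5,23.3,0],"turn": 4.5},{"fingers": 100,"xyz": [17.5,23.3,0],"turn": 4.5},{"fingers": 100,"xyz": [17.5,23.3,0],"turn": 4.5},{"fingers": 100,"xyz": [17.5,23.3,0],"turn": 4.5}]}}

```text
time_s: 2.87
tcp_pos: [542.4, -127.8, 231.4]
ee_rot: [0.0, 0.587, 0.809, -0.0]
contact_force: [1.0, -0.0, 0.7]
gripper_width: 1.002
gripper_force: 0.0
```

Run:
```python
from h import *
np.set_printoptions(precision=3,suppress=True)
c=cam("wrist"); im=save("wrist","w1.png")
v=im.copy()
for parts,p,col in((RO,(541,-129,10,.325),(255,0,0)),(ST,(541,-129,0,.32),(0,255,0))):
    s=(sil(parts,p,c)>.5).astype(np.uint8)
    cv2.drawContours(v,cv2.findContours(s,0,1)[0],-1,col,1)
save("w","w1o.png",v)
mr=[d["region"] for d in env.trace("roller","wrist")]; ms=[d["region"] for d in env.trace("stand","wrist")]
print([m.sum() for m in mr],[m.sum() for m in ms])
if mr: print(fit(RO,[(c,mr[0].astype(np.float32))],(541,-129,.325),10,.1))
if ms and mr: print(fit(ST+[p+[0,0,10] for p in RO],[(c,(ms[0]|mr[0]).astype(np.float32))],(541,-129,.325),0,.1))
```

```text
[np.int64(6987)] [np.int64(2495)]
(array([ 540.819, -128.845,    0.325]), np.float64(0.03345498815178871))
(array([ 541.358, -129.785,    0.331]), np.float64(0.04057411849498749))
```

View pics/w1o.png

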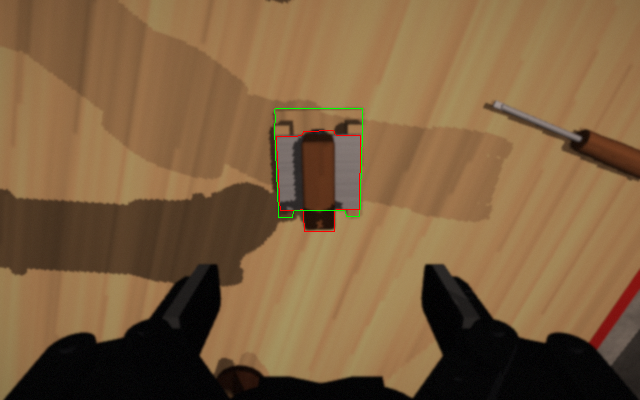

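The red (roller) and green (stand) outlines sit on the objects at (320,175), so the pose is confirmed. I'm descending to grip.

Call:
{"api": "carry_out", "payload": {"increments": [{"fingers": 100,"xyz": [-1.5,-1.2,-30],"turn": 0.6},{"fingers": 100,"xyz": [0,0,-30],"turn": 0},{"fingers": 100,"xyz": [0,0,-30],"turn": 0},{"fingers": 100,"xyz": [0,0,-30],"turn": 0},{"fingers": 100,"xyz": [0,0,-20],"turn": 0}]}}

```text
time_s: 3.43
tcp_pos: [538.3, -131.7, 88.7]
ee_rot: [-0.001, 0.586, 0.811, -0.001]
contact_force: [-0.4, -0.8, -0.7]
gripper_width: 1.001
gripper_force: 0.0
```

Call:
{"api": "carry_out", "payload": {"increments": [{"fingers": 100,"xyz": [0,0,-12],"turn": 0},{"fingers": 100,"xyz": [0,0,-8],"turn": 0},{"fingers": 100,"xyz": [0,0,-3],"turn": 0},{"fingers": 100,"xyz": [0,0,0],"turn": 0},{"fingers": 100,"xyz": [0,0,0],"turn": 0}]}}

```text
time_s: 3.85
tcp_pos: [540.9, -130.3, 69.3]
ee_rot: [0.001, 0.585, 0.811, 0.0]
contact_force: [1.3, 0.5, -0.1]
gripper_width: 1.0
gripper_force: 0.0
```

Call:
{"api": "carry_out", "payload": {"increments": [{"fingers": 60,"xyz": [0.5,1,0],"turn": 0},{"fingers": 30,"xyz": [0,0,0],"turn": 0},{"fingers": 0,"xyz": [0,0,0],"turn": 0},{"fingers": 0,"xyz": [0,0,0],"turn": 0},{"fingers": 0,"xyz": [0,0,0],"turn": 0}], "grip_force": 80}}

```text
time_s: 4.27
tcp_pos: [540.9, -129.1, 68.5]
ee_rot: [0.0, 0.584, 0.811, 0.0]
contact_force: [6.7, 2.3, 19.4]
gripper_width: 0.302
gripper_force: 25.3
```

Call:
{"api": "carry_out", "payload": {"increments": [{"fingers": 0,"xyz": [0,0,0],"turn": 0},{"fingers": 0,"xyz": [0,0,0],"turn": 0},{"fingers": 0,"xyz": [0,0,0],"turn": 0},{"fingers": 0,"xyz": [0,0,0],"turn": 0},{"fingers": 0,"xyz": [0,0,0],"turn": 0}]}}

```text
time_s: 4.68
tcp_pos: [541.1, -129.1, 68.7]
ee_rot: [0.0, 0.584, 0.811, 0.0]
contact_force: [-1.6, -0.3, 5.4]
gripper_width: 0.297
gripper_force: 79.7
```

Call:
{"api": "carry_out", "payload": {"increments": [{"fingers": 0,"xyz": [0,0,3],"turn": 0},{"fingers": 0,"xyz": [0,0,8],"turn": 0},{"fingers": 0,"xyz": [0,0,15],"turn": 0},{"fingers": 0,"xyz": [0,0,20],"turn": 0},{"fingers": 0,"xyz": [0,0,20],"turn": 0}]}}

```text
time_s: 5.1
tcp_pos: [539.6, -128.9, 134.5]
ee_rot: [-0.001, 0.584, 0.811, -0.0]
contact_force: [-0.7, -0.6, -4.0]
gripper_width: 0.294
gripper_force: 78.8
```

Call:
{"api": "carry_out", "payload": {"increments": [{"fingers": 0,"xyz": [0,0,20],"turn": 0},{"fingers": 0,"xyz": [0,0,5],"turn": 0},{"fingers": 0,"xyz": [0,0,0],"turn": 0},{"fingers": 0,"xyz": [0,0,0],"turn": 0},{"fingers": 0,"xyz": [0,0,0],"turn": 0}]}}

```text
time_s: 5.52
tcp_pos: [539.7, -129.2, 157.9]
ee_rot: [-0.001, 0.585, 0.811, -0.001]
contact_force: [-0.1, 0.2, -5.0]
gripper_width: 0.295
gripper_force: 79.1
```

Run:
```python
from h import *
np.set_printoptions(precision=2,suppress=True)
im=cv2.imread("pics/side0.png").astype(float); c=cam("side"); x,y,a=587,171.3,.076
M=np.array([[np.cos(a),-np.sin(a)],[np.sin(a),np.cos(a)]])
# profile across near (y=+42.5) slip edge, as function of apparent height, per slip x; pixel sampled along projected vertical at y=42.5
for px in(-65,-39,-13,13,39,65):
    r=[]
    for h in np.arange(-12,30,2):
        w=np.r_[M@[px,42.5]+[x,y],30+h]; v=[]
        for d in(-6,-3,0,3,6):
            w2=np.r_[M@[px+d,42.5]+[x,y],30+h]; u=proj("side",w2,c)
            v.append(cv2.getRectSubPix(im.astype(np.float32),(1,1),(float(u[0]),float(u[1])))[0,0].mean())
        r.append(np.mean(v))
    print(px,np.array(r).astype(int))
print("heights",np.arange(-12,30,2))
```

```text
-65 [ 40  40  40  40  40  41  43  47  52  54  54  54  54  61  77  97 109 112
 111 111 111]
-39 [ 39  39  40  40  41  42  45  49  52  53  53  53  54  59  75  99 112 112
 111 112 112]
-13 [ 40  40  40  39  40  41  43  46  51  53  53  53  54  61  81 103 111 112
 112 112 112]
13 [ 41  42  41  40  40  41  44  49  53  54  53  54  55  64  81 100 111 112
 112 112 112]
39 [ 42  42  42  42  42  43  45  49  52  53  53  54  56  65  85 106 113 112
 112 112 112]
65 [ 40  40  40  41  42  43  44  48  51  53  53  53  56  69  92 110 113 112
 112 112 112]
heights [-12 -10  -8  -6  -4  -2   0   2   4   6   8  10  12  14  16  18  20  22
  24  26  28]
```

Call:
{"api": "carry_out", "payload": {"increments": [{"fingers": 0,"xyz": [-1.7,29.5,0],"turn": -1.4},{"fingers": 0,"xyz": [-1.7,29.5,0],"turn": -1.4},{"fingers": 0,"xyz": [-1.7,29.5,0],"turn": -1.4},{"fingers": 0,"xyz": [-1.7,29.5,0],"turn": -1.4},{"fingers": 0,"xyz": [-1.7,29.5,0],"turn": -1.4}]}}

```text
time_s: 5.93
tcp_pos: [531.2, 19.6, 157.9]
ee_rot: [-0.001, 0.633, 0.774, -0.001]
contact_force: [0.3, -0.2, -4.3]
gripper_width: 0.298
gripper_force: 78.9
```

Call:
{"api": "carry_out", "payload": {"increments": [{"fingers": 0,"xyz": [-1.7,29.5,0],"turn": -1.4},{"fingers": 0,"xyz": [-1.7,29.5,0],"turn": -1.4},{"fingers": 0,"xyz": [-1.7,29.5,0],"turn": -1.4},{"fingers": 0,"xyz": [-1.7,29.5,0],"turn": -1.4},{"fingers": 0,"xyz": [-1.7,29.5,0],"turn": -1.4}]}}

```text
time_s: 6.35
tcp_pos: [522.7, 167.0, 157.8]
ee_rot: [-0.001, 0.679, 0.734, -0.001]
contact_force: [0.7, 0.3, -4.7]
gripper_width: 0.295
gripper_force: 79.0
```

Call:
{"api": "carry_out", "payload": {"increments": [{"fingers": 0,"xyz": [0,0,-15],"turn": 0},{"fingers": 0,"xyz": [0,0,-15],"turn": 0},{"fingers": 0,"xyz": [0,0,-10],"turn": 0},{"fingers": 0,"xyz": [0,0,0],"turn": 0},{"fingers": 0,"xyz": [0,0,0],"turn": 0}]}}

```text
time_s: 6.77
tcp_pos: [523.1, 165.3, 118.2]
ee_rot: [-0.001, 0.679, 0.734, -0.001]
contact_force: [-0.7, 0.4, -5.1]
gripper_width: 0.29
gripper_force: 79.0
```

Run:
```python
from h import *
np.set_printoptions(precision=2,suppress=True)
print(env.get_obs()["tcp_pos"],env.get_obs()["contact_force"])
im=save("side","s2.png"); c=cam("side")
v=im.copy()
cv2.imwrite("pics/s2c.png",cv2.resize(cv2.cvtColor(v[150:350,220:470],4),(750,600),interpolation=cv2.INTER_CUBIC))
```

```text
[523.11 165.31 118.24] [-0.67  0.45 -5.1 ]
```

View pics/s2c.png

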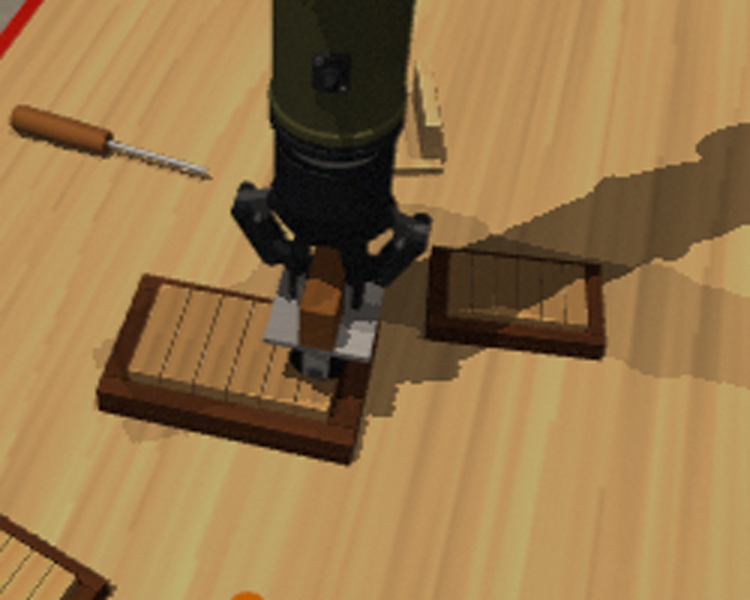

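The roller is held level over slip 1 (drum at about (315,370) in the crop), with its axle across the row. I'm now feeling down.

Call:
{"api": "carry_out", "payload": {"increments": [{"fingers": 0,"xyz": [0,0,-5],"turn": 0},{"fingers": 0,"xyz": [0,0,-4],"turn": 0},{"fingers": 0,"xyz": [0,0,-2],"turn": 0},{"fingers": 0,"xyz": [0,0,-1],"turn": 0},{"fingers": 0,"xyz": [0,0,-1],"turn": 0}]}}

```text
time_s: 7.23
tcp_pos: [523.7, 165.9, 106.3]
ee_rot: [0.0, 0.679, 0.734, 0.0]
contact_force: [-0.5, 0.1, -4.4]
gripper_width: 0.293
gripper_force: 79.3
```

Call:
{"api": "carry_out", "payload": {"increments": [{"fingers": 0,"xyz": [0,0,-0.6],"turn": 0},{"fingers": 0,"xyz": [0,0,-0.6],"turn": 0},{"fingers": 0,"xyz": [0,0,-0.6],"turn": 0},{"fingers": 0,"xyz": [0,0,-0.6],"turn": 0},{"fingers": 0,"xyz": [0,0,-0.6],"turn": 0}]}}

```text
time_s: 7.65
tcp_pos: [523.8, 166.0, 103.3]
ee_rot: [0.0, 0.679, 0.734, 0.0]
contact_force: [-0.0, 0.3, -2.7]
gripper_width: 0.295
gripper_force: 79.3
```

Call:
{"api": "carry_out", "payload": {"increments": [{"fingers": 0,"xyz": [0,0,-0.4],"turn": 0},{"fingers": 0,"xyz": [0,0,-0.4],"turn": 0},{"fingers": 0,"xyz": [0,0,-0.4],"turn": 0},{"fingers": 0,"xyz": [0,0,0],"turn": 0},{"fingers": 0,"xyz": [0,0,0],"turn": 0}]}}

```text
time_s: 8.07
tcp_pos: [524.3, 166.1, 102.6]
ee_rot: [0.0, 0.679, 0.734, 0.001]
contact_force: [0.1, -1.3, 3.0]
gripper_width: 0.293
gripper_force: 80.0
```

Call:
{"api": "carry_out", "payload": {"increments": [{"fingers": 0,"xyz": [0,0,-0.6],"turn": 0},{"fingers": 0,"xyz": [0,0,-0.6],"turn": 0},{"fingers": 0,"xyz": [0,0,-0.5],"turn": 0},{"fingers": 0,"xyz": [0,0,-0.4],"turn": 0},{"fingers": 0,"xyz": [0,0,-0.4],"turn": 0}]}}

```text
time_s: 8.48
tcp_pos: [524.2, 166.1, 100.1]
ee_rot: [0.0, 0.679, 0.734, 0.001]
contact_force: [-0.1, -1.1, 5.5]
gripper_width: 0.289
gripper_force: 80.4
```

Call:
{"api": "carry_out", "payload": {"increments": [{"fingers": 0,"xyz": [0,0,-0.3],"turn": 0},{"fingers": 0,"xyz": [0,0,-0.3],"turn": 0},{"fingers": 0,"xyz": [0,0,-0.3],"turn": 0},{"fingers": 0,"xyz": [0,0,-0.3],"turn": 0},{"fingers": 0,"xyz": [0,0,-0.3],"turn": 0}]}}

```text
time_s: 8.9
tcp_pos: [524.4, 166.2, 98.9]
ee_rot: [0.001, 0.679, 0.734, 0.001]
contact_force: [0.8, -1.9, 11.5]
gripper_width: 0.295
gripper_force: 80.9
```

Slip 1 is home: the force climbed to about 16 N after 3.9 mm of travel. I'm starting to roll.

Call:
{"api": "carry_out", "payload": {"increments": [{"fingers": 0,"xyz": [0.5,0,0.2],"turn": 0},{"fingers": 0,"xyz": [1,0.1,0],"turn": 0},{"fingers": 0,"xyz": [1,0.1,0],"turn": 0},{"fingers": 0,"xyz": [1,0.1,0],"turn": 0},{"fingers": 0,"xyz": [1,0.1,0],"turn": 0}]}}

```text
time_s: 9.32
tcp_pos: [526.9, 166.4, 99.0]
ee_rot: [-0.0, 0.679, 0.734, -0.001]
contact_force: [-6.7, -1.7, 14.9]
gripper_width: 0.293
gripper_force: 81.7
```

Call:
{"api": "carry_out", "payload": {"increments": [{"fingers": 0,"xyz": [1,0.1,0],"turn": 0},{"fingers": 0,"xyz": [1,0.1,0],"turn": 0},{"fingers": 0,"xyz": [1,0,0],"turn": 0},{"fingers": 0,"xyz": [1,0.1,0],"turn": 0},{"fingers": 0,"xyz": [1,0.1,0],"turn": 0}]}}

```text
time_s: 9.73
tcp_pos: [533.0, 166.9, 99.2]
ee_rot: [0.0, 0.679, 0.734, 0.0]
contact_force: [-2.6, -0.4, 12.0]
gripper_width: 0.297
gripper_force: 81.3
```

Call:
{"api": "carry_out", "payload": {"increments": [{"fingers": 0,"xyz": [1,0.1,0.1],"turn": 0},{"fingers": 0,"xyz": [1,0.1,0],"turn": 0},{"fingers": 0,"xyz": [1,0,0],"turn": 0},{"fingers": 0,"xyz": [1,0.1,0],"turn": 0},{"fingers": 0,"xyz": [1,0.1,0],"turn": 0}]}}

```text
time_s: 10.15
tcp_pos: [539.0, 167.4, 99.3]
ee_rot: [0.001, 0.679, 0.734, 0.001]
contact_force: [-0.6, -0.6, 8.6]
gripper_width: 0.294
gripper_force: 81.1
```

Call:
{"api": "carry_out", "payload": {"increments": [{"fingers": 0,"xyz": [1,0.1,0],"turn": 0},{"fingers": 0,"xyz": [1,0.1,0],"turn": 0},{"fingers": 0,"xyz": [1,0,0],"turn": 0},{"fingers": 0,"xyz": [1,0.1,0],"turn": 0},{"fingers": 0,"xyz": [1,0.1,0],"turn": 0}]}}

```text
time_s: 10.57
tcp_pos: [544.0, 167.8, 99.3]
ee_rot: [0.001, 0.679, 0.734, 0.001]
contact_force: [-1.1, -0.8, 9.6]
gripper_width: 0.296
gripper_force: 81.1
```

Call:
{"api": "carry_out", "payload": {"increments": [{"fingers": 0,"xyz": [1,0.1,0],"turn": 0},{"fingers": 0,"xyz": [1,0.1,0],"turn": 0},{"fingers": 0,"xyz": [1,0,0],"turn": 0},{"fingers": 0,"xyz": [1,0.1,0],"turn": 0},{"fingers": 0,"xyz": [1,0.1,0],"turn": 0}]}}

```text
time_s: 10.98
tcp_pos: [549.1, 168.2, 99.4]
ee_rot: [0.001, 0.679, 0.734, 0.001]
contact_force: [0.2, -1.8, 10.1]
gripper_width: 0.292
gripper_force: 81.1
```

Call:
{"api": "carry_out", "payload": {"increments": [{"fingers": 0,"xyz": [1,0.1,0],"turn": 0},{"fingers": 0,"xyz": [1,0.1,0],"turn": 0},{"fingers": 0,"xyz": [1,0,0],"turn": 0},{"fingers": 0,"xyz": [1,0.1,0],"turn": 0},{"fingers": 0,"xyz": [1,0.1,0],"turn": 0}]}}

```text
time_s: 11.4
tcp_pos: [552.3, 168.5, 99.4]
ee_rot: [-0.0, 0.679, 0.734, -0.001]
contact_force: [-6.8, -1.7, 15.1]
gripper_width: 0.298
gripper_force: 81.8
```

Call:
{"api": "carry_out", "payload": {"increments": [{"fingers": 0,"xyz": [1,0.1,0.1],"turn": 0},{"fingers": 0,"xyz": [1,0.1,0],"turn": 0},{"fingers": 0,"xyz": [1,0,0],"turn": 0},{"fingers": 0,"xyz": [1,0.1,0],"turn": 0},{"fingers": 0,"xyz": [1,0.1,0],"turn": 0}]}}

```text
time_s: 11.82
tcp_pos: [557.6, 169.0, 99.5]
ee_rot: [0.0, 0.679, 0.734, -0.0]
contact_force: [-3.9, -2.2, 12.8]
gripper_width: 0.295
gripper_force: 81.4
```

Call:
{"api": "carry_out", "payload": {"increments": [{"fingers": 0,"xyz": [1,0.1,0.1],"turn": 0},{"fingers": 0,"xyz": [1,0.1,0],"turn": 0},{"fingers": 0,"xyz": [1,0,0],"turn": 0},{"fingers": 0,"xyz": [1,0.1,0],"turn": 0},{"fingers": 0,"xyz": [1,0.1,0],"turn": 0}]}}

```text
time_s: 12.23
tcp_pos: [563.9, 169.5, 99.5]
ee_rot: [0.0, 0.679, 0.734, 0.001]
contact_force: [-0.2, -1.1, 7.2]
gripper_width: 0.293
gripper_force: 80.9
```

Call:
{"api": "carry_out", "payload": {"increments": [{"fingers": 0,"xyz": [1,0.1,0],"turn": 0},{"fingers": 0,"xyz": [1,0.1,0],"turn": 0},{"fingers": 0,"xyz": [1,0,0],"turn": 0},{"fingers": 0,"xyz": [1,0.1,0],"turn": 0},{"fingers": 0,"xyz": [1,0.1,0],"turn": 0}]}}

```text
time_s: 12.65
tcp_pos: [568.9, 169.8, 99.4]
ee_rot: [0.0, 0.679, 0.734, 0.001]
contact_force: [-0.6, -2.0, 7.2]
gripper_width: 0.291
gripper_force: 80.9
```

Call:
{"api": "carry_out", "payload": {"increments": [{"fingers": 0,"xyz": [1,0.1,-0.1],"turn": 0},{"fingers": 0,"xyz": [1,0.1,0],"turn": 0},{"fingers": 0,"xyz": [1,0,0],"turn": 0},{"fingers": 0,"xyz": [1,0.1,0],"turn": 0},{"fingers": 0,"xyz": [1,0.1,0],"turn": 0}]}}

```text
time_s: 13.07
tcp_pos: [574.0, 170.2, 99.4]
ee_rot: [0.001, 0.679, 0.734, 0.001]
contact_force: [0.1, -0.8, 7.7]
gripper_width: 0.293
gripper_force: 81.0
```

Call:
{"api": "carry_out", "payload": {"increments": [{"fingers": 0,"xyz": [1,0.1,0],"turn": 0},{"fingers": 0,"xyz": [1,0.1,0],"turn": 0},{"fingers": 0,"xyz": [1,0,0],"turn": 0},{"fingers": 0,"xyz": [1,0.1,0],"turn": 0},{"fingers": 0,"xyz": [1,0.1,0],"turn": 0}]}}

```text
time_s: 13.48
tcp_pos: [577.9, 170.6, 99.4]
ee_rot: [-0.0, 0.679, 0.734, -0.0]
contact_force: [-5.0, -1.0, 12.3]
gripper_width: 0.297
gripper_force: 81.4
```

Call:
{"api": "carry_out", "payload": {"increments": [{"fingers": 0,"xyz": [1,0.1,0],"turn": 0},{"fingers": 0,"xyz": [1,0.1,0],"turn": 0},{"fingers": 0,"xyz": [1,0,0],"turn": 0},{"fingers": 0,"xyz": [1,0.1,0],"turn": 0},{"fingers": 0,"xyz": [1,0.1,0],"turn": 0}]}}

```text
time_s: 13.9
tcp_pos: [582.0, 171.0, 99.4]
ee_rot: [-0.0, 0.679, 0.734, -0.001]
contact_force: [-5.2, -1.4, 12.7]
gripper_width: 0.299
gripper_force: 81.5
```

Call:
{"api": "carry_out", "payload": {"increments": [{"fingers": 0,"xyz": [1,0.1,0],"turn": 0},{"fingers": 0,"xyz": [1,0.1,0],"turn": 0},{"fingers": 0,"xyz": [1,0,0],"turn": 0},{"fingers": 0,"xyz": [1,0.1,0],"turn": 0},{"fingers": 0,"xyz": [1,0.1,0],"turn": 0}]}}

```text
time_s: 14.32
tcp_pos: [588.7, 171.4, 99.3]
ee_rot: [0.0, 0.679, 0.734, 0.001]
contact_force: [-0.1, -0.6, 6.4]
gripper_width: 0.295
gripper_force: 80.8
```

Call:
{"api": "carry_out", "payload": {"increments": [{"fingers": 0,"xyz": [1,0.1,0],"turn": 0},{"fingers": 0,"xyz": [1,0.1,0],"turn": 0},{"fingers": 0,"xyz": [1,0,0],"turn": 0},{"fingers": 0,"xyz": [1,0.1,0],"turn": 0},{"fingers": 0,"xyz": [1,0.1,0],"turn": 0}]}}

```text
time_s: 14.73
tcp_pos: [593.8, 171.8, 99.2]
ee_rot: [0.0, 0.679, 0.734, 0.001]
contact_force: [0.4, -0.8, 5.4]
gripper_width: 0.29
gripper_force: 80.7
```

Call:
{"api": "carry_out", "payload": {"increments": [{"fingers": 0,"xyz": [1,0.1,0],"turn": 0},{"fingers": 0,"xyz": [1,0.1,0],"turn": 0},{"fingers": 0,"xyz": [1,0,0],"turn": 0},{"fingers": 0,"xyz": [1,0.1,0],"turn": 0},{"fingers": 0,"xyz": [1,0.1,0],"turn": 0}]}}

```text
time_s: 15.15
tcp_pos: [598.8, 172.3, 99.1]
ee_rot: [0.0, 0.679, 0.734, 0.001]
contact_force: [-0.8, -0.5, 5.7]
gripper_width: 0.293
gripper_force: 80.7
```

Call:
{"api": "carry_out", "payload": {"increments": [{"fingers": 0,"xyz": [0.8,0.1,-0.2],"turn": 0},{"fingers": 0,"xyz": [0.8,0.1,-0.2],"turn": 0},{"fingers": 0,"xyz": [0.8,0,-0.1],"turn": 0},{"fingers": 0,"xyz": [0.8,0.1,0],"turn": 0},{"fingers": 0,"xyz": [0.8,0.1,0],"turn": 0}]}}

```text
time_s: 15.57
tcp_pos: [603.1, 172.6, 99.0]
ee_rot: [0.001, 0.679, 0.734, 0.001]
contact_force: [0.4, -0.6, 7.6]
gripper_width: 0.294
gripper_force: 80.9
```

Call:
{"api": "carry_out", "payload": {"increments": [{"fingers": 0,"xyz": [1,0.1,0],"turn": 0},{"fingers": 0,"xyz": [1,0.1,0],"turn": 0},{"fingers": 0,"xyz": [1,0,0],"turn": 0},{"fingers": 0,"xyz": [1,0.1,0],"turn": 0},{"fingers": 0,"xyz": [1,0.1,0],"turn": 0}]}}

```text
time_s: 15.98
tcp_pos: [605.9, 173.0, 98.8]
ee_rot: [-0.001, 0.679, 0.734, -0.001]
contact_force: [-5.7, -1.8, 13.0]
gripper_width: 0.292
gripper_force: 81.4
```

Call:
{"api": "carry_out", "payload": {"increments": [{"fingers": 0,"xyz": [1,0.1,0],"turn": 0},{"fingers": 0,"xyz": [1,0.1,0],"turn": 0},{"fingers": 0,"xyz": [1,0,0],"turn": 0},{"fingers": 0,"xyz": [1,0.1,0],"turn": 0},{"fingers": 0,"xyz": [1,0.1,0],"turn": 0}]}}

```text
time_s: 16.4
tcp_pos: [612.1, 173.4, 98.8]
ee_rot: [0.0, 0.679, 0.734, 0.0]
contact_force: [-1.3, -1.5, 8.3]
gripper_width: 0.299
gripper_force: 80.9
```

Call:
{"api": "carry_out", "payload": {"increments": [{"fingers": 0,"xyz": [1,0.1,0],"turn": 0},{"fingers": 0,"xyz": [1,0.1,0],"turn": 0},{"fingers": 0,"xyz": [1,0,0],"turn": 0},{"fingers": 0,"xyz": [1,0.1,0],"turn": 0},{"fingers": 0,"xyz": [1,0.1,0],"turn": 0}]}}

```text
time_s: 16.82
tcp_pos: [617.8, 173.8, 98.7]
ee_rot: [0.0, 0.679, 0.734, 0.001]
contact_force: [0.0, -1.4, 5.8]
gripper_width: 0.294
gripper_force: 80.7
```

Call:
{"api": "carry_out", "payload": {"increments": [{"fingers": 0,"xyz": [1,0.1,0],"turn": 0},{"fingers": 0,"xyz": [1,0.1,0],"turn": 0},{"fingers": 0,"xyz": [1,0,0],"turn": 0},{"fingers": 0,"xyz": [1,0.1,0],"turn": 0},{"fingers": 0,"xyz": [1,0.1,0],"turn": 0}]}}

```text
time_s: 17.23
tcp_pos: [622.8, 174.2, 98.7]
ee_rot: [0.0, 0.679, 0.734, 0.001]
contact_force: [0.2, -0.2, 4.9]
gripper_width: 0.289
gripper_force: 80.6
```

Call:
{"api": "carry_out", "payload": {"increments": [{"fingers": 0,"xyz": [0.8,0.1,-0.2],"turn": 0},{"fingers": 0,"xyz": [0.8,0.1,-0.2],"turn": 0},{"fingers": 0,"xyz": [0.8,0,-0.2],"turn": 0},{"fingers": 0,"xyz": [0.8,0.1,0],"turn": 0},{"fingers": 0,"xyz": [0.8,0.1,0],"turn": 0}]}}

```text
time_s: 17.65
tcp_pos: [627.1, 174.6, 98.4]
ee_rot: [0.001, 0.679, 0.734, 0.001]
contact_force: [0.2, -0.9, 8.3]
gripper_width: 0.293
gripper_force: 80.9
```

Call:
{"api": "carry_out", "payload": {"increments": [{"fingers": 0,"xyz": [1,0.1,0],"turn": 0},{"fingers": 0,"xyz": [1,0.1,0],"turn": 0},{"fingers": 0,"xyz": [1,0,0],"turn": 0},{"fingers": 0,"xyz": [1,0.1,0],"turn": 0},{"fingers": 0,"xyz": [1,0.1,0],"turn": 0}]}}

```text
time_s: 18.07
tcp_pos: [630.9, 175.0, 98.1]
ee_rot: [-0.0, 0.679, 0.734, -0.0]
contact_force: [-4.3, -1.1, 9.2]
gripper_width: 0.289
gripper_force: 81.0
```

Call:
{"api": "carry_out", "payload": {"increments": [{"fingers": 0,"xyz": [1,0.1,0],"turn": 0},{"fingers": 0,"xyz": [1,0.1,0],"turn": 0},{"fingers": 0,"xyz": [1,0,0],"turn": 0},{"fingers": 0,"xyz": [1,0.1,0],"turn": 0},{"fingers": 0,"xyz": [1,0.1,0],"turn": 0}]}}

```text
time_s: 18.48
tcp_pos: [635.1, 175.4, 98.0]
ee_rot: [-0.001, 0.679, 0.734, -0.001]
contact_force: [-2.9, -1.2, 8.2]
gripper_width: 0.294
gripper_force: 81.1
```

Call:
{"api": "carry_out", "payload": {"increments": [{"fingers": 0,"xyz": [1,0.1,0],"turn": 0},{"fingers": 0,"xyz": [1,0.1,0],"turn": 0},{"fingers": 0,"xyz": [1,0,0],"turn": 0},{"fingers": 0,"xyz": [1,0.1,0],"turn": 0},{"fingers": 0,"xyz": [1,0.1,0],"turn": 0}]}}

```text
time_s: 18.9
tcp_pos: [641.6, 175.8, 98.0]
ee_rot: [0.0, 0.679, 0.734, 0.001]
contact_force: [-0.0, 0.2, 5.2]
gripper_width: 0.292
gripper_force: 80.6
```

Call:
{"api": "carry_out", "payload": {"increments": [{"fingers": 0,"xyz": [1,0.1,0],"turn": 0},{"fingers": 0,"xyz": [1,0.1,0],"turn": 0},{"fingers": 0,"xyz": [1,0,0],"turn": 0},{"fingers": 0,"xyz": [1,0.1,0],"turn": 0},{"fingers": 0,"xyz": [1,0.1,0],"turn": 0}]}}

```text
time_s: 19.32
tcp_pos: [646.6, 176.2, 97.9]
ee_rot: [0.0, 0.679, 0.734, 0.001]
contact_force: [0.4, 0.9, 4.9]
gripper_width: 0.299
gripper_force: 80.6
```

Call:
{"api": "carry_out", "payload": {"increments": [{"fingers": 0,"xyz": [1,0.1,0],"turn": 0},{"fingers": 0,"xyz": [1,0.1,0],"turn": 0},{"fingers": 0,"xyz": [1,0,0],"turn": 0},{"fingers": 0,"xyz": [1,0.1,0],"turn": 0},{"fingers": 0,"xyz": [1,0.1,0],"turn": 0}]}}

```text
time_s: 19.73
tcp_pos: [651.5, 176.6, 97.7]
ee_rot: [0.0, 0.679, 0.734, 0.0]
contact_force: [0.4, -0.4, 5.7]
gripper_width: 0.291
gripper_force: 80.6
```

Call:
{"api": "carry_out", "payload": {"increments": [{"fingers": 0,"xyz": [0,0,-0.2],"turn": 0},{"fingers": 0,"xyz": [0,0,-0.2],"turn": 0},{"fingers": 0,"xyz": [0,0,-0.2],"turn": 0},{"fingers": 0,"xyz": [0,0,0],"turn": 0},{"fingers": 0,"xyz": [0,0,0],"turn": 0}]}}

```text
time_s: 20.15
tcp_pos: [651.8, 176.7, 97.5]
ee_rot: [0.0, 0.679, 0.734, 0.001]
contact_force: [-0.1, -0.5, 7.0]
gripper_width: 0.294
gripper_force: 80.7
```

Call:
{"api": "carry_out", "payload": {"increments": [{"fingers": 0,"xyz": [0,0,0],"turn": 0},{"fingers": 0,"xyz": [0,0,0],"turn": 0},{"fingers": 0,"xyz": [0,0,0],"turn": 0},{"fingers": 0,"xyz": [0,0,0],"turn": 0},{"fingers": 0,"xyz": [0,0,0],"turn": 0}]}}

```text
time_s: 20.57
tcp_pos: [651.8, 176.6, 97.5]
ee_rot: [0.0, 0.679, 0.734, 0.001]
contact_force: [0.4, -0.2, 7.0]
gripper_width: 0.299
gripper_force: 80.7
```

Call:
{"api": "carry_out", "payload": {"increments": [{"fingers": 0,"xyz": [0,0,-0.2],"turn": 0},{"fingers": 0,"xyz": [0,0,-0.2],"turn": 0},{"fingers": 0,"xyz": [0,0,-0.1],"turn": 0},{"fingers": 0,"xyz": [0,0,0],"turn": 0},{"fingers": 0,"xyz": [0,0,0],"turn": 0}]}}

```text
time_s: 20.98
tcp_pos: [652.1, 176.7, 97.4]
ee_rot: [0.001, 0.679, 0.734, 0.001]
contact_force: [0.6, -0.7, 8.5]
gripper_width: 0.293
gripper_force: 80.9
```

Run:
```python
from h import *
im=save("side","s3.png")
cv2.imwrite("pics/s3c.png",cv2.resize(cv2.cvtColor(im[220:320,230:370],4),(798,570),interpolation=cv2.INTER_CUBIC))
```

```text
(no output)
```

View pics/s3c.png

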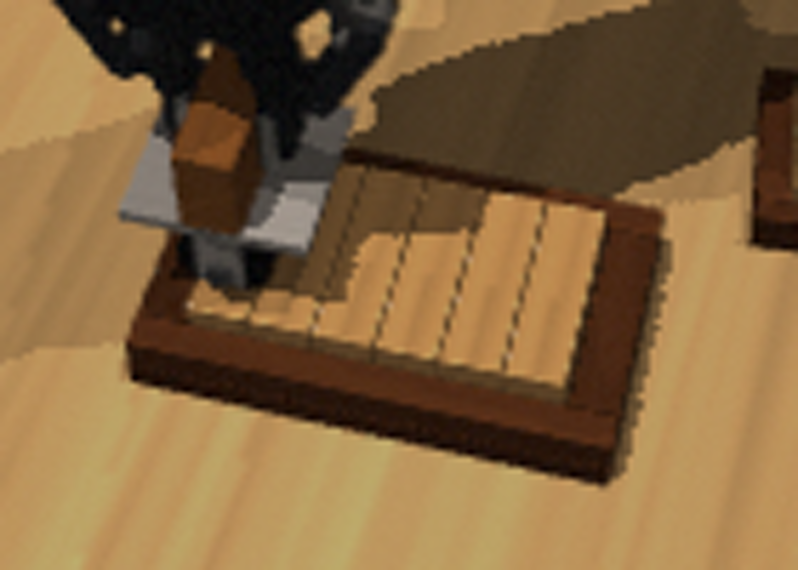

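The row looks flush along its front edge, (190,310) to (570,390) in the crop. I'll check the heights numerically against the start picture.

Run:
```python
from h import *
np.set_printoptions(precision=2,suppress=True)
c=cam("side"); x,y,a=587,171.3,.076
M=np.array([[np.cos(a),-np.sin(a)],[np.sin(a),np.cos(a)]]); H=np.arange(4,24,.25)
def top(f,px):
    im=cv2.imread(f).astype(np.float32); r=[]
    for h in H:
        v=[]
        for d in np.linspace(-8,8,17):
            u=proj("side",np.r_[M@[px+d,42.5]+[x,y],30+h],c); v.append(cv2.getRectSubPix(im,(1,1),(float(u[0]),float(u[1])))[0,0].mean())
        r.append(np.mean(v))
    r=np.array(r); t=(r[:8].min()+np.percentile(r,90))/2; return H[np.argmax(r>t)]
for px in(-65,-39,-13,13,39,65): 
    t0,t1=top("pics/side0.png",px),top("pics/s3.png",px); print(px,t0,t1,t0-t1)
```

```text
-65 16.5 13.5 3.0
-39 16.75 13.0 3.75
-13 16.25 12.5 3.75
13 16.25 12.75 3.5
39 15.75 12.5 3.25
65 15.25 11.75 3.5
```

All slips show about 3–3.75 mm of drop and fall on a straight line, so they are home. One return pass along the row will make sure of it before I lift.

Call:
{"api": "carry_out", "payload": {"increments": [{"fingers": 0,"xyz": [-2,-0.2,0],"turn": 0},{"fingers": 0,"xyz": [-2,-0.1,0],"turn": 0},{"fingers": 0,"xyz": [-2,-0.2,0.1],"turn": 0},{"fingers": 0,"xyz": [-2,-0.1,0],"turn": 0},{"fingers": 0,"xyz": [-2,-0.2,0],"turn": 0}]}}

```text
time_s: 21.45
tcp_pos: [642.4, 175.9, 97.7]
ee_rot: [0.001, 0.679, 0.734, 0.001]
contact_force: [0.8, -0.3, 9.9]
gripper_width: 0.296
gripper_force: 81.1
```

Call:
{"api": "carry_out", "payload": {"increments": [{"fingers": 0,"xyz": [-2,-0.2,0],"turn": 0},{"fingers": 0,"xyz": [-2,-0.1,0],"turn": 0},{"fingers": 0,"xyz": [-2,-0.2,0.1],"turn": 0},{"fingers": 0,"xyz": [-2,-0.1,0],"turn": 0},{"fingers": 0,"xyz": [-2,-0.2,0],"turn": 0}]}}

```text
time_s: 21.87
tcp_pos: [632.6, 175.1, 98.1]
ee_rot: [0.001, 0.679, 0.734, 0.002]
contact_force: [0.5, -1.4, 11.1]
gripper_width: 0.298
gripper_force: 81.1
```

Call:
{"api": "carry_out", "payload": {"increments": [{"fingers": 0,"xyz": [-2,-0.2,0],"turn": 0},{"fingers": 0,"xyz": [-2,-0.1,0],"turn": 0},{"fingers": 0,"xyz": [-2,-0.2,0.1],"turn": 0},{"fingers": 0,"xyz": [-2,-0.1,0],"turn": 0},{"fingers": 0,"xyz": [-2,-0.2,0],"turn": 0}]}}

```text
time_s: 22.28
tcp_pos: [622.8, 174.3, 98.3]
ee_rot: [0.001, 0.679, 0.734, 0.002]
contact_force: [-0.1, -1.3, 11.9]
gripper_width: 0.291
gripper_force: 81.3
```

Call:
{"api": "carry_out", "payload": {"increments": [{"fingers": 0,"xyz": [-2,-0.2,0.1],"turn": 0},{"fingers": 0,"xyz": [-2,-0.1,0.1],"turn": 0},{"fingers": 0,"xyz": [-2,-0.2,0.1],"turn": 0},{"fingers": 0,"xyz": [-2,-0.1,0],"turn": 0},{"fingers": 0,"xyz": [-2,-0.2,0],"turn": 0}]}}

```text
time_s: 22.7
tcp_pos: [612.8, 173.5, 98.6]
ee_rot: [0.001, 0.679, 0.734, 0.002]
contact_force: [1.5, -1.4, 12.2]
gripper_width: 0.292
gripper_force: 81.3
```

Call:
{"api": "carry_out", "payload": {"increments": [{"fingers": 0,"xyz": [-2,-0.2,0.1],"turn": 0},{"fingers": 0,"xyz": [-2,-0.1,0],"turn": 0},{"fingers": 0,"xyz": [-2,-0.2,0.1],"turn": 0},{"fingers": 0,"xyz": [-2,-0.1,0],"turn": 0},{"fingers": 0,"xyz": [-2,-0.2,0],"turn": 0}]}}

```text
time_s: 23.12
tcp_pos: [602.9, 172.7, 98.9]
ee_rot: [0.001, 0.679, 0.734, 0.002]
contact_force: [1.4, -0.8, 12.9]
gripper_width: 0.297
gripper_force: 81.3
```

Call:
{"api": "carry_out", "payload": {"increments": [{"fingers": 0,"xyz": [-2,-0.2,0],"turn": 0},{"fingers": 0,"xyz": [-2,-0.1,0.1],"turn": 0},{"fingers": 0,"xyz": [-2,-0.2,0.1],"turn": 0},{"fingers": 0,"xyz": [-2,-0.1,0],"turn": 0},{"fingers": 0,"xyz": [-2,-0.2,0],"turn": 0}]}}

```text
time_s: 23.53
tcp_pos: [592.9, 171.8, 99.1]
ee_rot: [0.001, 0.679, 0.734, 0.002]
contact_force: [0.4, -0.9, 12.6]
gripper_width: 0.298
gripper_force: 81.4
```

Call:
{"api": "carry_out", "payload": {"increments": [{"fingers": 0,"xyz": [-2,-0.2,0.1],"turn": 0},{"fingers": 0,"xyz": [-2,-0.1,0],"turn": 0},{"fingers": 0,"xyz": [-2,-0.2,0.1],"turn": 0},{"fingers": 0,"xyz": [-2,-0.1,0],"turn": 0},{"fingers": 0,"xyz": [-2,-0.2,0],"turn": 0}]}}

```text
time_s: 23.95
tcp_pos: [582.9, 171.1, 99.2]
ee_rot: [0.001, 0.679, 0.734, 0.002]
contact_force: [1.4, -1.4, 13.0]
gripper_width: 0.3
gripper_force: 81.4
```

Call:
{"api": "carry_out", "payload": {"increments": [{"fingers": 0,"xyz": [-2,-0.2,0.1],"turn": 0},{"fingers": 0,"xyz": [-2,-0.1,0],"turn": 0},{"fingers": 0,"xyz": [-2,-0.2,0],"turn": 0},{"fingers": 0,"xyz": [-2,-0.1,0],"turn": 0},{"fingers": 0,"xyz": [-2,-0.2,0],"turn": 0}]}}

```text
time_s: 24.37
tcp_pos: [572.8, 170.2, 99.3]
ee_rot: [0.001, 0.679, 0.734, 0.002]
contact_force: [1.1, -1.3, 13.7]
gripper_width: 0.296
gripper_force: 81.4
```

Call:
{"api": "carry_out", "payload": {"increments": [{"fingers": 0,"xyz": [-2,-0.2,0],"turn": 0},{"fingers": 0,"xyz": [-2,-0.1,0],"turn": 0},{"fingers": 0,"xyz": [-2,-0.2,0],"turn": 0},{"fingers": 0,"xyz": [-2,-0.1,0],"turn": 0},{"fingers": 0,"xyz": [-2,-0.2,0],"turn": 0}]}}

```text
time_s: 24.78
tcp_pos: [562.8, 169.4, 99.2]
ee_rot: [0.001, 0.679, 0.734, 0.002]
contact_force: [2.0, -1.4, 12.8]
gripper_width: 0.295
gripper_force: 81.4
```

Call:
{"api": "carry_out", "payload": {"increments": [{"fingers": 0,"xyz": [-2,-0.2,0.1],"turn": 0},{"fingers": 0,"xyz": [-2,-0.1,0.1],"turn": 0},{"fingers": 0,"xyz": [-2,-0.2,0],"turn": 0},{"fingers": 0,"xyz": [-2,-0.1,0],"turn": 0},{"fingers": 0,"xyz": [-2,-0.2,0],"turn": 0}]}}

```text
time_s: 25.2
tcp_pos: [552.6, 168.6, 99.2]
ee_rot: [0.001, 0.679, 0.734, 0.001]
contact_force: [1.0, -1.5, 11.9]
gripper_width: 0.297
gripper_force: 81.4
```

Call:
{"api": "carry_out", "payload": {"increments": [{"fingers": 0,"xyz": [-2,-0.2,0],"turn": 0},{"fingers": 0,"xyz": [-2,-0.1,0],"turn": 0},{"fingers": 0,"xyz": [-2,-0.2,0],"turn": 0},{"fingers": 0,"xyz": [-2,-0.1,0],"turn": 0},{"fingers": 0,"xyz": [-2,-0.2,0],"turn": 0}]}}

```text
time_s: 25.62
tcp_pos: [542.5, 167.8, 99.1]
ee_rot: [0.001, 0.679, 0.734, 0.001]
contact_force: [-0.0, -1.4, 12.7]
gripper_width: 0.3
gripper_force: 81.4
```

Call:
{"api": "carry_out", "payload": {"increments": [{"fingers": 0,"xyz": [-2,-0.2,0],"turn": 0},{"fingers": 0,"xyz": [-2,-0.1,0],"turn": 0},{"fingers": 0,"xyz": [-2,-0.2,-0.1],"turn": 0},{"fingers": 0,"xyz": [-2,-0.1,-0.1],"turn": 0},{"fingers": 0,"xyz": [-2,-0.2,-0.1],"turn": 0}]}}

```text
time_s: 26.03
tcp_pos: [532.5, 167.0, 98.8]
ee_rot: [0.001, 0.679, 0.734, 0.001]
contact_force: [0.4, -1.2, 13.5]
gripper_width: 0.296
gripper_force: 81.4
```

Call:
{"api": "carry_out", "payload": {"increments": [{"fingers": 0,"xyz": [-2,-0.2,0],"turn": 0},{"fingers": 0,"xyz": [-2,-0.1,0],"turn": 0},{"fingers": 0,"xyz": [-2,-0.2,0],"turn": 0},{"fingers": 0,"xyz": [-2,-0.2,0],"turn": 0},{"fingers": 0,"xyz": [0,0,0],"turn": 0}]}}

```text
time_s: 26.45
tcp_pos: [523.9, 166.3, 98.7]
ee_rot: [0.001, 0.679, 0.734, 0.001]
contact_force: [-0.7, -1.3, 13.4]
gripper_width: 0.294
gripper_force: 81.4
```

Call:
{"api": "carry_out", "payload": {"increments": [{"fingers": 0,"xyz": [0,0,0],"turn": 0},{"fingers": 0,"xyz": [0,0,0],"turn": 0},{"fingers": 0,"xyz": [0,0,2],"turn": 0},{"fingers": 0,"xyz": [0,0,5],"turn": 0},{"fingers": 0,"xyz": [0,0,7],"turn": 0}]}}

```text
time_s: 26.87
tcp_pos: [521.9, 165.5, 110.5]
ee_rot: [-0.001, 0.679, 0.734, -0.002]
contact_force: [-0.3, 0.6, -5.3]
gripper_width: 0.296
gripper_force: 79.4
```

Run:
```python
from h import *
np.set_printoptions(precision=2,suppress=True)
o=env.get_obs(); print(o["tcp_pos"],o["contact_force"])
save("side","s4.png"); save("top","t4.png")
c=cam("side"); x,y,a=587,171.3,.076
M=np.array([[np.cos(a),-np.sin(a)],[np.sin(a),np.cos(a)]]); H=np.arange(4,24,.25)
def top(f,px):
    im=cv2.imread(f).astype(np.float32); r=[]
    for h in H:
        v=[]
        for d in np.linspace(-8,8,17):
            u=proj("side",np.r_[M@[px+d,42.5]+[x,y],30+h],c); v.append(cv2.getRectSubPix(im,(1,1),(float(u[0]),float(u[1])))[0,0].mean())
        r.append(np.mean(v))
    r=np.array(r); t=(r[:8].min()+np.percentile(r,90))/2; return H[np.argmax(r>t)]
for px in(-65,-39,-13,13,39,65): print(px,top("pics/side0.png",px),top("pics/s4.png",px))
```

```text
[521.89 165.46 110.5 ] [-0.26  0.61 -5.34]
-65 16.5 13.5
-39 16.75 12.5
-13 16.25 12.25
13 16.25 12.5
39 15.75 12.25
65 15.25 11.5
```

Call:
{"api": "carry_out", "payload": {"increments": [{"fingers": 0,"xyz": [0,0,10],"turn": 0},{"fingers": 0,"xyz": [0,0,15],"turn": 0},{"fingers": 0,"xyz": [0,0,15],"turn": 0},{"fingers": 0,"xyz": [0,0,10],"turn": 0},{"fingers": 0,"xyz": [0,0,0],"turn": 0}]}}

```text
time_s: 27.38
tcp_pos: [524.1, 166.7, 163.7]
ee_rot: [0.001, 0.679, 0.734, 0.002]
contact_force: [0.8, 0.3, -5.4]
gripper_width: 0.296
gripper_force: 79.6
```

Call:
{"api": "carry_out", "payload": {"increments": [{"fingers": 0,"xyz": [1.9,-29.5,0],"turn": 1.4},{"fingers": 0,"xyz": [1.9,-29.5,0],"turn": 1.4},{"fingers": 0,"xyz": [1.9,-29.5,0],"turn": 1.4},{"fingers": 0,"xyz": [1.9,-29.5,0],"turn": 1.4},{"fingers": 0,"xyz": [1.9,-29.5,0],"turn": 1.4}]}}

```text
time_s: 27.8
tcp_pos: [532.2, 17.0, 160.8]
ee_rot: [-0.0, 0.632, 0.775, -0.0]
contact_force: [1.2, -0.5, -5.3]
gripper_width: 0.297
gripper_force: 79.3
```

Call:
{"api": "carry_out", "payload": {"increments": [{"fingers": 0,"xyz": [1.9,-29.5,0],"turn": 1.4},{"fingers": 0,"xyz": [1.9,-29.5,0],"turn": 1.4},{"fingers": 0,"xyz": [1.9,-29.5,0],"turn": 1.4},{"fingers": 0,"xyz": [1.9,-29.5,0],"turn": 1.4},{"fingers": 0,"xyz": [1.9,-29.5,0],"turn": 1.4}]}}

```text
time_s: 28.22
tcp_pos: [541.6, -130.5, 160.8]
ee_rot: [-0.001, 0.584, 0.812, -0.0]
contact_force: [0.6, -0.1, -5.0]
gripper_width: 0.294
gripper_force: 79.3
```

Call:
{"api": "carry_out", "payload": {"increments": [{"fingers": 0,"xyz": [0,0,0],"turn": 0},{"fingers": 0,"xyz": [0,0,0],"turn": 0},{"fingers": 0,"xyz": [0,0,0],"turn": 0},{"fingers": 0,"xyz": [0,0,0],"turn": 0},{"fingers": 0,"xyz": [0,0,0],"turn": 0}]}}

```text
time_s: 28.63
tcp_pos: [542.2, -127.6, 161.4]
ee_rot: [-0.0, 0.584, 0.812, 0.0]
contact_force: [-0.4, -0.8, -4.3]
gripper_width: 0.295
gripper_force: 79.4
```

Run:
```python
from h import *
np.set_printoptions(precision=3,suppress=True)
o=env.get_obs(); q=o["ee_rot"]; M=R.from_quat(np.r_[q[1:],q[0]]).as_matrix()
print(o["tcp_pos"],o["contact_force"],np.degrees(np.arctan2(M[1,1],M[0,1])),M[:,2])
c=cam("wrist"); im=save("wrist","w5.png"); s=save("side","s5.png")
for p in ((541.2,-129.4,0,.328),):
    m=(sil(ST,p,c)>.5).astype(np.uint8); cv2.drawContours(im,cv2.findContours(m,0,1)[0],-1,(0,255,0),1)
t=o["tcp_pos"]; z=t[2]-58.3
m=(sil(RO,(t[0],t[1],z,.325),c)>.5).astype(np.uint8); cv2.drawContours(im,cv2.findContours(m,0,1)[0],-1,(255,0,0),1)
s2=s[130:230,290:410].copy(); s2=cv2.resize(s2,(480,400),interpolation=cv2.INTER_CUBIC)
w=cv2.resize(im[:, 160:480],(320,400)); save("x","c5.png",np.hstack([w,s2]))
```

```text
[ 542.188 -127.585  161.449] [-0.426 -0.805 -4.295] 18.577279930640074 [-0.  0. -1.]
```

View pics/c5.png

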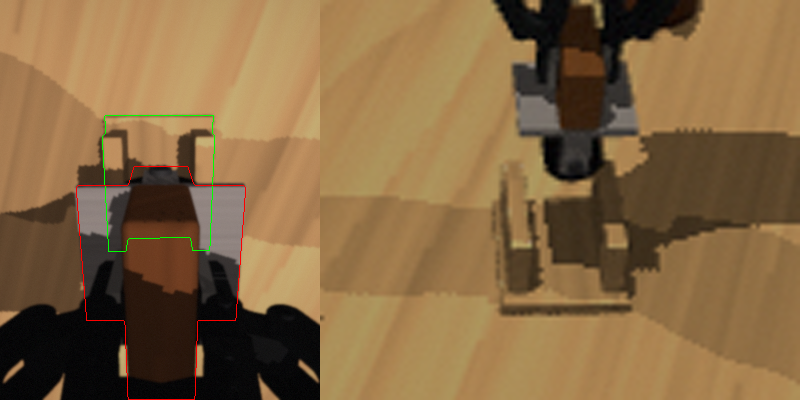

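The red outline (held roller) and green outline (stand) match, and the side view shows the drum centred above the gap. Lowering.

Call:
{"api": "carry_out", "payload": {"increments": [{"fingers": 0,"xyz": [-1.1,-1.6,0],"turn": 0.1},{"fingers": 0,"xyz": [0,0,-10],"turn": 0},{"fingers": 0,"xyz": [0,0,-10],"turn": 0},{"fingers": 0,"xyz": [0,0,-5],"turn": 0},{"fingers": 0,"xyz": [0,0,0],"turn": 0}]}}

```text
time_s: 29.15
tcp_pos: [539.9, -130.6, 134.5]
ee_rot: [-0.002, 0.584, 0.812, -0.001]
contact_force: [-1.0, -0.1, -5.6]
gripper_width: 0.294
gripper_force: 79.4
```

Call:
{"api": "carry_out", "payload": {"increments": [{"fingers": 0,"xyz": [0,0,-12],"turn": 0},{"fingers": 0,"xyz": [0,0,-12],"turn": 0},{"fingers": 0,"xyz": [0,0,-12],"turn": 0},{"fingers": 0,"xyz": [0,0,-10],"turn": 0},{"fingers": 0,"xyz": [0,0,0],"turn": 0}]}}

```text
time_s: 29.57
tcp_pos: [539.9, -130.6, 88.5]
ee_rot: [-0.002, 0.584, 0.812, -0.001]
contact_force: [0.2, -0.1, -5.5]
gripper_width: 0.293
gripper_force: 79.1
```

Call:
{"api": "carry_out", "payload": {"increments": [{"fingers": 0,"xyz": [0.8,1,-6],"turn": 0},{"fingers": 0,"xyz": [0,0,-6],"turn": 0},{"fingers": 0,"xyz": [0,0,-3],"turn": 0},{"fingers": 0,"xyz": [0,0,-1.5],"turn": 0},{"fingers": 0,"xyz": [0,0,0],"turn": 0}]}}

```text
time_s: 29.98
tcp_pos: [541.8, -129.6, 73.8]
ee_rot: [-0.0, 0.584, 0.812, -0.0]
contact_force: [0.1, -0.1, -5.8]
gripper_width: 0.294
gripper_force: 79.3
```

Call:
{"api": "carry_out", "payload": {"increments": [{"fingers": 0,"xyz": [0,0,-1],"turn": 0},{"fingers": 0,"xyz": [0,0,-1],"turn": 0},{"fingers": 0,"xyz": [0,0,0],"turn": 0},{"fingers": 0,"xyz": [0,0,0],"turn": 0},{"fingers": 0,"xyz": [0,0,0],"turn": 0}]}}

```text
time_s: 30.4
tcp_pos: [542.0, -129.6, 72.1]
ee_rot: [0.0, 0.584, 0.812, 0.0]
contact_force: [0.2, 0.4, -4.9]
gripper_width: 0.296
gripper_force: 79.3
```

Call:
{"api": "carry_out", "payload": {"increments": [{"fingers": 0,"xyz": [-0.5,0,-1],"turn": 0},{"fingers": 0,"xyz": [0,0,-1],"turn": 0},{"fingers": 0,"xyz": [0,0,-0.7],"turn": 0},{"fingers": 0,"xyz": [0,0,-0.5],"turn": 0},{"fingers": 0,"xyz": [0,0,0],"turn": 0}]}}

```text
time_s: 30.82
tcp_pos: [541.4, -129.6, 68.8]
ee_rot: [-0.0, 0.584, 0.812, -0.0]
contact_force: [-0.5, 1.0, -4.9]
gripper_width: 0.292
gripper_force: 79.4
```

Call:
{"api": "carry_out", "payload": {"increments": [{"fingers": 0,"xyz": [0,0,-0.4],"turn": 0},{"fingers": 0,"xyz": [0,0,-0.4],"turn": 0},{"fingers": 0,"xyz": [0,0,-0.4],"turn": 0},{"fingers": 0,"xyz": [0,0,0],"turn": 0},{"fingers": 0,"xyz": [0,0,0],"turn": 0}]}}

```text
time_s: 31.23
tcp_pos: [541.4, -129.6, 68.7]
ee_rot: [0.0, 0.584, 0.812, -0.0]
contact_force: [-4.7, -0.6, 9.3]
gripper_width: 0.294
gripper_force: 81.3
```

The cross plate is seated on the walls, so I'm releasing.

Call:
{"api": "carry_out", "payload": {"increments": [{"fingers": 0,"xyz": [0,0,0.8],"turn": 0},{"fingers": 35,"xyz": [0,0,0],"turn": 0},{"fingers": 60,"xyz": [0,0,0],"turn": 0},{"fingers": 100,"xyz": [0,0,0],"turn": 0},{"fingers": 100,"xyz": [0,0,0],"turn": 0}]}}

```text
time_s: 31.65
tcp_pos: [541.7, -129.5, 68.5]
ee_rot: [0.0, 0.584, 0.812, 0.0]
contact_force: [-0.4, -0.8, -0.0]
gripper_width: 0.765
gripper_force: 0.0
```

Call:
{"api": "carry_out", "payload": {"increments": [{"fingers": 100,"xyz": [0,0,0],"turn": 0},{"fingers": 100,"xyz": [0,0,0],"turn": 0},{"fingers": 100,"xyz": [0,0,5],"turn": 0},{"fingers": 100,"xyz": [0,0,10],"turn": 0},{"fingers": 100,"xyz": [0,0,20],"turn": 0}]}}

```text
time_s: 32.07
tcp_pos: [540.3, -129.4, 102.8]
ee_rot: [-0.002, 0.584, 0.812, -0.001]
contact_force: [0.4, -0.2, -0.2]
gripper_width: 0.999
gripper_force: 0.0
```

Call:
{"api": "carry_out", "payload": {"increments": [{"fingers": 100,"xyz": [0,0,25],"turn": 0},{"fingers": 100,"xyz": [0,0,30],"turn": 0},{"fingers": 100,"xyz": [0,0,30],"turn": 0},{"fingers": 100,"xyz": [0,0,30],"turn": 0},{"fingers": 100,"xyz": [0,0,10],"turn": 0}]}}

```text
time_s: 32.48
tcp_pos: [543.1, -129.0, 233.7]
ee_rot: [0.003, 0.584, 0.812, 0.001]
contact_force: [0.4, -0.3, 0.8]
gripper_width: 0.998
gripper_force: 0.0
```

Run:
```python
from h import *
np.set_printoptions(precision=3,suppress=True)
c=cam("wrist"); im=save("wrist","w6.png"); s=save("side","s6.png"); print(env.get_obs()["tcp_pos"],env.get_obs()["gripper_width"])
mr=[d["region"] for d in env.trace("roller","wrist")]
if mr: print(fit(RO,[(c,mr[0].astype(np.float32))],(541,-129,.325),10,.1))
m=(sil(RO,(541.2,-129.3,10,.325),c)>.5).astype(np.uint8); cv2.drawContours(im,cv2.findContours(m,0,1)[0],-1,(255,0,0),1)
s2=cv2.resize(s[130:230,290:410],(480,400),interpolation=cv2.INTER_CUBIC)
save("x","c6.png",np.hstack([im[:,160:480],s2]))
```

```text
[ 542.601 -129.366  231.282] 0.9998237790212757
(array([ 541.54 , -129.154,    0.321]), np.float64(0.038568705320358276))
```

View pics/c6.png

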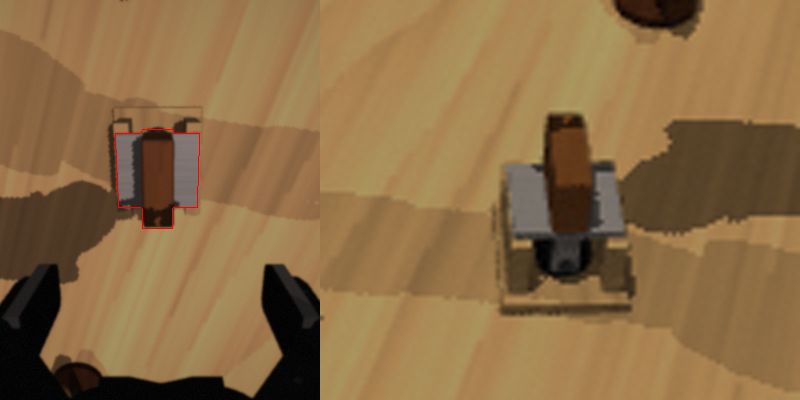

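The roller hangs upright on both walls in the middle of the stand, and the gripper is clear of it. Handing in.

```bash
python3 -c "
from station import env
print(env.close_job())"
```

```text
the job is handed in; nothing more can be done
None
```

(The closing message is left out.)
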